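# Key the shredder into reverse and hold it to back out a jammed card

## Robot

A 6-joint arm with a two-finger parallel gripper is mounted at the origin on the work surface; the furniture and walls round the work are solid. World frame = base frame: x ahead of the robot, y to its left, z up, the work surface at z = 0. Lengths are in m, angles in rad, forces in N, time in s.
With the tool pointing down it reaches from about 0.25 to 0.775 m from the base axis. Payload 4 kg.
Tool frame: the origin (TCP) lies at the very end of the fingers, on their centre line; the grasp point (between the pads) lies 19 mm behind it (robot.tcp_to_grasp is the distance from the TCP to the grasp point, in m); z points along the fingers, y is the line along which they close (so a half turn about z gives the same grasp; the last joint's range is limited). The gripper opens to 94 mm and grips with 3 to 60 N. Pads are 16 mm wide; open, the fingers measure 119 mm over their backs; the gripper's body (75 mm by 177 mm) begins 78 mm behind the grasp point.
Start: joints at [1.233, 0.087, 1.371, -0, 1.684, -0.103], TCP at [0.128, 0.535, 0.206] pointing down, gripper open.
Joint ranges: [-3.1, 3.1], [-0.76, 2.03], [0.27, 2.55], [-1.08, 4.22], [0.17, 2.65], [-2.57, 2.57]. Speed limits (rad/s): [2.79, 2.79, 3.14, 3.14, 3.14, 3.14].

## Interface

Orientations are given as [roll, pitch, yaw] about the fixed x, y, z axes, in that order (R = Rz(yaw) Ry(pitch) Rx(roll)).
In Python, from bench import robot, cams, telemetry gives the robot as it stands (robot), with the cameras (cams) and the readings (telemetry).
- The arm moves only by the tool send_path, called after "Request:" as name(argument=value, ...), one argument or row to a line, values as JSON. Schema: {"type":"object","properties":{"increments":{"type":"array","items":{"type":"number"},"minItems":5,"maxItems":100},"only":{"type":"string"},"quiet":{"type":"boolean"},"lines":{"type":"string"}},"required":["increments"],"additionalProperties":false}. increments is one flat list of numbers that holds 1 to 20 rows one after another, with no inner brackets; each row has 5 numbers: the finger opening in m, then dx, dy, dz in parts of the range, where 1.0 means 0.8 m, then a turn about the tool's z in a scale on which 1.0 is 2 pi rad; each row shifts and turns the commanded pose from where the row before left it, along the tool's axes as they then stand; what a row does not reach is not made up. A row lasts 1/12 s, in which the tool goes at most 0.0417 m and 0.125 rad, less where a joint would pass 70% of its speed; a pose out of reach is approached as far as the arm can. The fingers move at their own pace and stop on an object; the grip force is fixed at half the most. Time passes only in rows, so rows that do not move let the fingers close. The tool returns the time, the measured TCP pose, the force, the opening and the grip force at its end. only (a regular expression) keeps the lines of the reply that match it, lines (a string "A,B") keeps lines A to B, and quiet returns only ok. Shift and turn numbers lie between -1 and 1, and a call with a number outside is refused. Input that does not fit is refused with a message, and nothing moves.
- telemetry.get_obs(): the state, without advancing time (a new reading comes with each control period).
- cams.snapshot(name): name is "side" or "top" or "wrist"; returns a dict with "color" (420x560x3 uint8, blue, green, red), "fx", "fy", "cx", "cy" (pixels), "extrinsics" (4x4, takes a point from world to camera coordinates). Camera axes: x right, y down, z forward; pixel columns grow to the right and rows downward; lengths in m; the calibration is good to about 2 mm. A picture is of the moment at which its call begins. There is no depth.
- robot.close_job(): hands the job in; it is judged then, once.
The state is a dict: "time": time; "joint_positions": joint angles; "qvel": joint speeds; "joint_torque": joint torques, N m; "tool_pos": TCP position; "ee_rot": TCP orientation; "wrist_force": force on the tool from outside, world axes, zero at the start; "wrist_torque": the same for the moment, N m; "width": finger opening in m; "finger_force": force on a finger pad.
Only numpy, scipy, OpenCV 4.12 (cv2) and the standard library are available. Lean on these libraries where they do the work, as an engineer would, in place of code of your own. Each camera call takes 0.05 s, during which the arm holds its last target. There are 200 camera calls.

## Task

A plastic card has jammed in the shredder on the desk. Take the red safety key out of the wooden organiser, turn it so that its white pointer faces the white dot beside the shredder's key switch, and push it fully home in the switch; then turn it clockwise past its two clicks to the sprung third position, reverse (the orange triangle), and keep holding it there while the shredder backs the card out. The program finishes with the gripper still holding the key in reverse and the card backed out; leave the other things on the desk where they are.

Things in the scene. Friction and masses are not known exactly. Their poses are not given: they have to be found in the camera images.
- key: Red key, loose, 40 g, upright in the organiser's round well at any yaw, its flange (40 mm across, 4 mm thick) resting on the top. Origin: on its axis at the flange's underside; z up. On the flange an upright grip bar, 36 mm long (x), 10 mm thick (y), top at z = 40 mm, to be taken from above. A white line on the bar's top and a white tooth on the flange's rim point along -x, the side of the bit.
- key_tip (a point): End of the key's steel blade, on the key's axis, 24 mm under the key's origin; same axes as the key. The blade is 6 mm thick (y) and spans x from -13 to +5 mm: it sticks out farther on the pointer's side, so it fits the switch one way round only. Its last 4 mm taper by 3 mm at each end and 1.8 mm on each side.
- switch_top (a point): Centre of the key switch's steel face (44 mm across, in an aluminium bezel), on its axis, 6 mm above the shredder's deck. Axes as the shredder's: z up, -x its front. With the switch off, the keyway (26 mm deep, 1.2 mm of room round the blade) takes the key only with the key's axes parallel to these, pointer to -x, where a white dot is printed. Fully home, the key's origin is at this point.
- mode_switch (a joint): Angle of the key switch, rad, clockwise seen from above: 0 off (start), about 0.45 first click (one green dash), 0.9 second click (two dashes), 1.30 reverse (orange triangle), a hard stop. It stays at a click; from reverse a spring returns it to 0.9. Up to 0.2 N m to pass a click, 0.12 N m to hold reverse. Reverse runs over about 1.05. The key has up to 0.17 rad of play: turn it farther by that.
- jam_card (a joint): How far the jammed card has been backed out, m: 0 at the start, 0.024 fully out. A blue plastic card, 54 mm wide, upright in the feed slot, its top edge 26 mm above the deck at the start. It comes up by itself at about 10 mm/s while the switch is held in reverse, and is locked otherwise.
- shredder: Desktop shredder, dark grey, fixed: 156 (x) by 262 (y) mm, its flat deck 142 mm above the desk. Origin: centre of its underside; z up, the front with the bin window faces -x. On the deck: the key switch, axis at x = -34, y = +82 mm, its face at z = 148 mm; the feed slot along y at x = +34 mm, where the card stands at y = -45 mm.
- organiser: Light wooden desk organiser, fixed: a block 80 (x) by 140 (y) by 42 mm high. Origin: centre of its underside. The key stands in a round well, 30 mm across and 30 mm deep, with its axis at x = 0, y = -36 mm; the compartment at y = +30 mm holds an eraser and two cards.
- stapler: A blue desk stapler, 36 by 150 by 60 mm, standing on the desk, loose; leave it alone.
- pot_cup: A dark grey stoneware pen cup, 76 mm across, 88 mm high, loose; leave it alone.
- tape_roll: A roll of tape lying flat, 93 mm across, 19 mm high, loose; leave it alone.
- mouse: A white computer mouse, 107 by 58 by 33 mm, loose; leave it alone.
- usb_hub: A grey USB hub, 38 by 105 by 14 mm, loose; leave it alone.

How it is judged:
By the outcome, as a careful person would: the job done as asked, in the order asked, and still so for the second after the job is handed in, while the arm keeps its last pose, push and grip.
It also fails if it takes over 45 s, if anything falls off the work surface, if the arm or the gripper's body presses on something with over 40 N, if the wrist force passes 120 N, or if a joint passes its speed limit or range.

## Working session

There is one attempt and no reset: what is moved stays moved. The work goes in short steps, Python scripts to look and compute and a tool call to move; the robot and the scene stay as the last step left them, time stands still between calls to the robot, and variables do not carry over. Pictures are saved under pics/ and viewed, at most 11 in all, crops included, and the job is handed in when it is done.

```bash
ls; mkdir -p pics; python3 - <<'E'
from bench import robot, cams, telemetry
import cv2,numpy as np
o=telemetry.get_obs(); print(o['time'],o['tool_pos'],o['ee_rot'],o['width'],robot.tcp_to_grasp)
a=[]
for n in('top','side','wrist'):
    s=cams.snapshot(n); cv2.imwrite(f'pics/{n}0.png',s['color']); np.savez(f'pics/{n}0.npz',**s)
E
```

```text
bench.py
pics
0.0 [0.12777259 0.53436854 0.20430164] [-3.13937317e+00 -1.80396125e-04  2.90683600e+00] 0.09415989672148616 0.0188
```

View pics/top0.png

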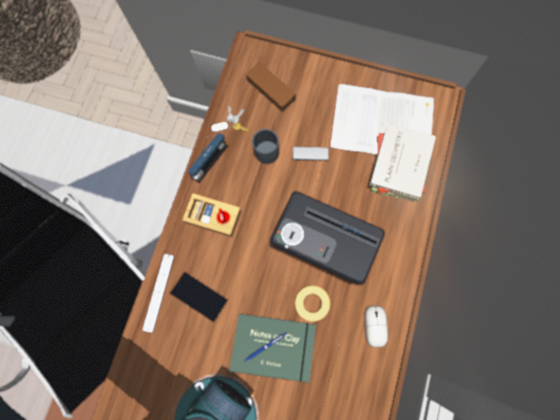

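View pics/side0.png

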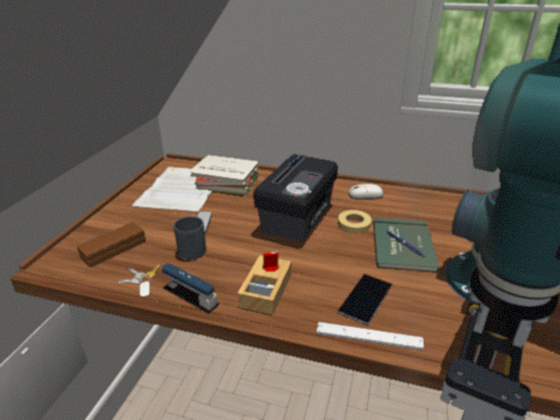

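Top view: the red key is at about (223,216) in the organiser and the switch at (291,234). Side view: the key is at (270,262) and the switch at (297,188).

```bash
cat > h.py <<'E'
import cv2,numpy as np
def load(n): return np.load(f'pics/{n}.npz')
def ray(s,p):
    E=s['extrinsics'];R=E[:3,:3];c=-R.T@E[:3,3]
    d=R.T@np.array([(p[0]-s['cx'])/s['fx'],(p[1]-s['cy'])/s['fy'],1]);return c,d/np.linalg.norm(d)
def onz(s,p,z): c,d=ray(s,p);return c+d*(z-c[2])/d[2]
def tri(L):
    A=np.zeros((3,3));b=np.zeros(3);rs=[ray(s,p) for s,p in L]
    for c,d in rs: M=np.eye(3)-np.outer(d,d);A+=M;b+=M@c
    x=np.linalg.solve(A,b);return x,[np.linalg.norm((np.eye(3)-np.outer(d,d))@(x-c)) for c,d in rs]
def proj(s,P): q=s['extrinsics']@np.r_[P,1];return np.array([s['fx']*q[0]/q[2]+s['cx'],s['fy']*q[1]/q[2]+s['cy']])
def red(s):
    c=s['color'].astype(int);return ((c[...,2]>110)&(c[...,1]<70)&(c[...,0]<70)).astype(np.uint8)
def blobs(m,mn=15):
    n,l,st,ce=cv2.connectedComponentsWithStats(m);return [(st[i].tolist(),ce[i].round(1).tolist()) for i in range(1,n) if st[i,4]>mn]
E
python3 - <<'E'
from h import *
t,s,w=load('top0'),load('side0'),load('wrist0')
for n,x in(('t',t),('s',s),('w',w)): print(n,ray(x,(280,210)),blobs(red(x)))
print(tri([(t,(291,234)),(s,(297,188))]), onz(t,(291,234),.148))
print(tri([(t,(223,216)),(s,(270,262))]), onz(t,(223,216),.06))
for p in [(296,193),(384,236),(358,283),(271,243)]: print(onz(t,p,.142))
E
```

```text
t (array([ 0.30053991, -0.12074246,  1.17391963]), array([ 0.2284702 ,  0.10068553, -0.96833041])) [([218, 210, 11, 13, 80], [223.2, 216.6])]
s (array([0.24789002, 0.90517874, 0.67881152]), array([ 0.24765833, -0.81949664, -0.5168081 ])) [([263, 252, 16, 5, 44], [269.8, 254.2]), ([263, 259, 16, 12, 73], [271.3, 267.1]), ([64, 285, 9, 7, 18], [68.1, 288.1]), ([141, 299, 12, 7, 21], [145.9, 302.3])]
w (array([0.05116143, 0.55302807, 0.38493413]), array([ 0.25336825, -0.07975646, -0.96407647])) []
(array([ 0.4919857 , -0.05792137,  0.14544882]), [np.float64(0.0004633048531445814), np.float64(0.0004633048531445171)]) [ 0.49104554 -0.05814817  0.148     ]
(array([0.50452573, 0.14193132, 0.05210956]), [np.float64(0.00045092524991291206), np.float64(0.0004509252499128434)]) [0.50354062 0.14017337 0.06      ]
[ 0.59873785 -0.04002797  0.142     ]
[ 0.55230148 -0.28294061  0.142     ]
[ 0.42111531 -0.24869327  0.142     ]
[ 0.45628263 -0.01625077  0.142     ]
```

View pics/wrist0.png

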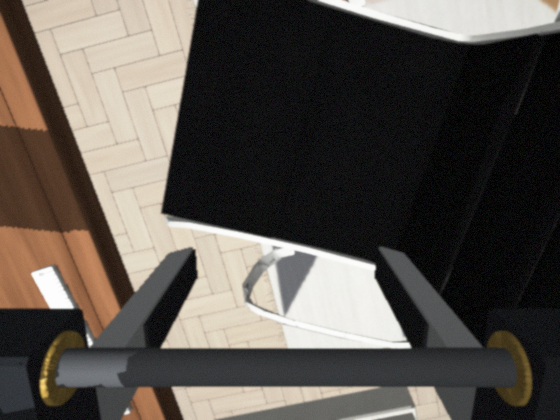

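The wrist view shows only the floor and the desk edge. I'll move the camera over the key and the switch.

Careful with the scale: shifts go in shares of 0.8 m and turns go in shares of 2 pi rad. That gives: -0.029 m / 0.8 = -0.0363, -0.021 m / 0.8 = -0.0263.

Request:
send_path(
  increments=[0.094,-0.0363,-0.0263,-0.0075,0,0.094,-0.0363,-0.0263,-0.0075,0,0.094,-0.0363,-0.0263,-0.0075,0,0.094,-0.0363,-0.0263,-0.0075,0,0.094,-0.0363,-0.0263,-0.0075,0,0.094,-0.0363,-0.0263,-0.0075,0,0.094,-0.0363,-0.0263,-0.0075,0,0.094,-0.0363,-0.0263,-0.0075,0,0.094,-0.0363,-0.0263,-0.0075,0,0.094,-0.0363,-0.0263,-0.0075,0,0.094,-0.0363,-0.0263,-0.0075,0,0.094,-0.0363,-0.0263,-0.0075,0,0.094,-0.0363,-0.0263,-0.0075,0,0.094,-0.0363,-0.0263,-0.0075,0,0.094,-0.0363,-0.0263,-0.0075,0,0.094,-0.0363,-0.0263,-0.0075,0,0.094,0,0,0,0,0.094,0,0,0,0],
)

```text
time: 1.65
tool_pos: [0.5017, 0.0989, 0.3007]
ee_rot: [-3.141, -0.002, 2.904]
wrist_force: [1.0, 0.7, 0.1]
width: 0.0942
finger_force: 0.0
```

```bash
python3 - <<'E'
from bench import robot, cams, telemetry
from h import *
s=cams.snapshot('wrist'); cv2.imwrite('pics/wrist1.png',s['color']); np.savez('pics/wrist1.npz',**s)
print(telemetry.get_obs()['tool_pos'],ray(s,(280,210)),s['fx'],blobs(red(s)))
E
```

```text
[0.50098298 0.09994549 0.30084518] (array([0.42532424, 0.11732541, 0.48132405]), array([ 0.25214769, -0.07858414, -0.96449265])) 366.69273571712415 [([306, 155, 33, 32, 604], [322.2, 170.2])]
```

View pics/wrist1.png

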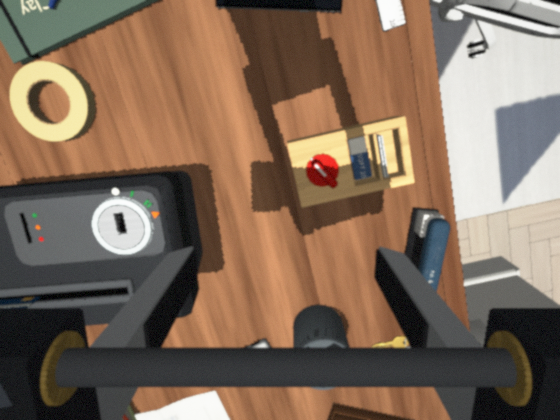

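The key is at (322,170) with a white line on the bar's top, and the switch face is at (122,225) with the white dot at (115,191). I'll enlarge both.

```bash
python3 - <<'E'
from h import *
c=load('wrist1')['color']
a=cv2.resize(c[145:195,297:347],(400,400),interpolation=cv2.INTER_CUBIC)
b=cv2.resize(c[180:270,75:165],(400,400),interpolation=cv2.INTER_CUBIC)
cv2.imwrite('pics/crop1.png',np.hstack([a,b]))
E
```

```text
(no output)
```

View pics/crop1.png

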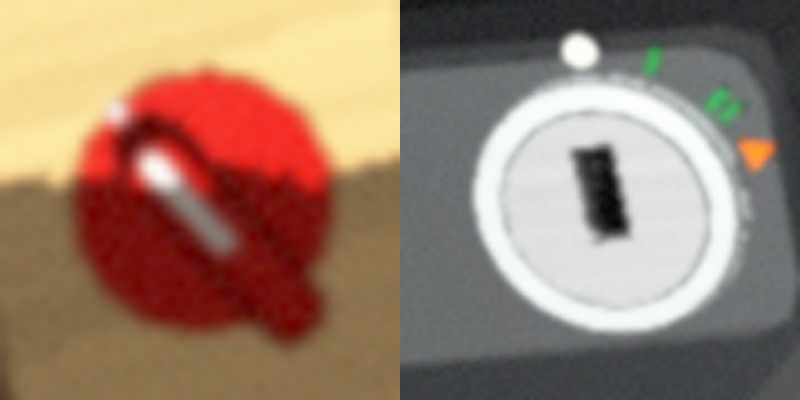

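The tooth is at about (311.4,159.1) px and the white line runs from (315,165) to (326.4,176.3), so the pointer goes up-left in the image. The keyway's dot is at the top.

```bash
cat >> h.py <<'E'
def yaw(a,b): d=b-a;return np.arctan2(d[1],d[0])%(2*np.pi)
def big(m): 
    n,l,st,ce=cv2.connectedComponentsWithStats(m);i=1+st[1:,4].argmax();return (l==i).astype(np.uint8)
E
python3 - <<'E'
from h import *
w,t,s=load('wrist1'),load('top0'),load('side0')
cc=lambda x,y:(297+(x+.5)/8-.5,145+(y+.5)/8-.5)
a,b=onz(w,cc(235,250),.082),onz(w,cc(145,160),.082)
print('line',a,b,np.linalg.norm(a-b),yaw(a,b))
f=onz(w,cc(203,200),.046);th=onz(w,cc(115,113),.046);print('flange',f,'tooth',th,np.linalg.norm(f-th),yaw(f,th))
print('key tri flange-ish',tri([(w,cc(203,200)),(t,(223.2,216.6))]))
k=lambda x,y:(75+(x+.5)*.225-.5,180+(y+.5)*.225-.5)
c=w['color'].astype(int);roi=np.zeros(c.shape[:2],bool);roi[190:265,85:160]=1
m=big(((c.min(2)>185)&roi).astype(np.uint8));ct=max(cv2.findContours(m,0,2)[0],key=cv2.contourArea)
e=cv2.fitEllipse(cv2.convexHull(ct));print(e,m.sum())
ec=e[0];print('switch',tri([(w,ec),(t,(291,234)),(s,(297,188))]),onz(w,ec,.148))
fc=k(605,207);print('face',fc,onz(w,fc,.148) if 0 else onz(w,k(205,207),.148))
d=onz(w,k(180,50),.142);print('dot',d,yaw(onz(w,k(205,207),.148),d))
k1,k2=onz(w,k(192,147),.148),onz(w,k(213,237),.148);print('keyway',k1,k2,yaw(k2,k1))
E
```

```text
line [0.50374482 0.14325658 0.082     ] [0.48871462 0.13389486 0.082     ] 0.017707305565033568 3.6986518226998255
flange [0.50231058 0.14251432 0.046     ] tooth [0.48657102 0.13257116 0.046     ] 0.018617207269542406 3.7050173984079957
key tri flange-ish (array([0.50361453, 0.14254737, 0.04517347]), [np.float64(0.001140389802340691), np.float64(0.0011403898023405533)])
((121.15341186523438, 225.75387573242188), (54.90468215942383, 60.381805419921875), 122.49571228027344) 2372
switch (array([ 0.49203764, -0.05932011,  0.14617724]), [np.float64(0.002291238466363385), np.float64(0.0014394133452676078), np.float64(0.0014043543502376518)]) [ 0.49195202 -0.06094266  0.148     ]
face (210.7375, 226.1875) [ 0.49226851 -0.06148203  0.148     ]
dot [ 0.45911404 -0.05750815  0.142     ] 3.0223022556518924
keyway [ 0.47898396 -0.05945007  0.148     ] [ 0.49909043 -0.0621987   0.148     ] 3.0057309179490117
```

Scaled: 0.021 m / 0.8 = 0.0263, 0.015 m / 0.8 = 0.0188, -0.1 rad / 6.2832 = -0.0159.

Request:
send_path(
  increments=[0.06,0.0053,0.0263,0,0,0.06,0.0053,0.0263,0,0,0.06,0,0,0.0188,-0.0159,0.06,0,0,0.0188,-0.0159,0.06,0,0,0.0188,-0.0159,0.06,0,0,0.0188,-0.0159,0.06,0,0,0.0188,-0.0159,0.06,0,0,0.0188,-0.0159,0.06,0,0,0.0188,-0.0159,0.06,0,0,0.0188,-0.0159,0.06,0,0,0,0,0.06,0,0,0,0],
)

```text
time: 2.7
tool_pos: [0.5011, 0.1441, 0.1808]
ee_rot: [3.14, -0.002, -2.577]
wrist_force: [0.2, -0.6, 0.2]
width: 0.0599
finger_force: 0.0
```

```bash
python3 - <<'E'
from bench import robot, cams, telemetry
from h import *
s=cams.snapshot('wrist'); cv2.imwrite('pics/wrist2.png',s['color']); np.savez('pics/wrist2.npz',**s)
o=telemetry.get_obs();print(o['tool_pos'],o['ee_rot'],blobs(red(s)))
print(proj(s,[.5025,.1425,.046]),proj(s,[.5025,.1425,.082]),proj(s,[.492,-.06,.148]))
E
```

```text
[0.502018   0.14397369 0.18197271] [ 3.14136052e+00  2.87862017e-04 -2.57709574e+00] [([261, 182, 22, 42, 487], [270.3, 201.4]), ([277, 182, 29, 53, 709], [291.2, 206.9])]
[283.09063033 202.4699532 ] [282.80251184 213.49416368] [-28.87149523  35.29752417]
```

View pics/wrist2.png

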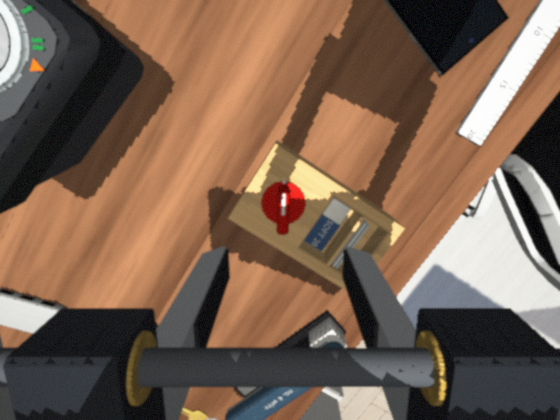

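The key is at (283,202) with its pointer straight up in the image, so the tool is aligned with the bar. Next come its axis and height from the two wrist views.

```bash
python3 - <<'E'
from h import *
w1,w2,t=load('wrist1'),load('wrist2'),load('top0')
c=w2['color'].astype(int)
hsv=cv2.cvtColor(w2['color'],cv2.COLOR_BGR2HSV)
def redm(w):
    h=cv2.cvtColor(w['color'],cv2.COLOR_BGR2HSV);return (((h[...,0]<6)|(h[...,0]>174))&(h[...,1]>170)&(h[...,2]>50)).astype(np.uint8)
m=big(redm(w2)); ys,xs=np.where(m); print(xs.min(),xs.max(),ys.min(),ys.max())
for r in range(ys.min(),ys.max()+1,3): q=xs[ys==r];print(r,q.min(),q.max(),end=' | ')
wh=((c.min(2)>110)&(hsv[...,1]<90));wh[:,:265]=0;wh[:,300:]=0;wh[:175]=0;wh[235:]=0
print('\nwhite',blobs(wh.astype(np.uint8),1))
for y in range(190,218,3): q=np.where(wh[y])[0];print(y,q.min() if len(q) else '',q.max() if len(q) else '',end='|')
for i,w in((1,w1),(2,w2)):
    mm=big(redm(w));e=cv2.minEnclosingCircle(max(cv2.findContours(mm,0,2)[0],key=cv2.contourArea));print(e)
from bench import robot, cams, telemetry
o=telemetry.get_obs();print(proj(w2,o['tool_pos']),proj(w2,o['tool_pos']-[0,0,.1]))
E
python3 - <<'E'
import cv2;c=cv2.imread('pics/wrist2.png')
cv2.imwrite('pics/crop2.png',cv2.resize(c[170:245,250:325],(600,600),interpolation=cv2.INTER_CUBIC))
E
```

```text
262 304 182 233
182 279 289 | 185 272 294 | 188 268 298 | 191 266 300 | 194 264 302 | 197 263 303 | 200 262 304 | 203 262 304 | 206 262 304 | 209 263 303 | 212 264 302 | 215 266 299 | 218 269 297 | 221 273 292 | 224 277 287 | 227 277 287 | 230 278 287 | 233 279 285 | 
white [([297, 175, 1, 2, 2], [297.0, 175.5]), ([283, 181, 2, 2, 3], [283.7, 181.3]), ([281, 193, 5, 22, 76], [283.1, 202.1])]
190  |193 283 284|196 282 285|199 281 285|202 281 285|205 282 285|208 282 283|211 282 283|214 283 283|217  |((323.6325378417969, 171.5240936279297), 17.805606842041016)
((283.7826843261719, 207.45738220214844), 25.986608505249023)
[284.30370053 265.46668532] [284.7010606  213.94890724]
```

View pics/crop2.png

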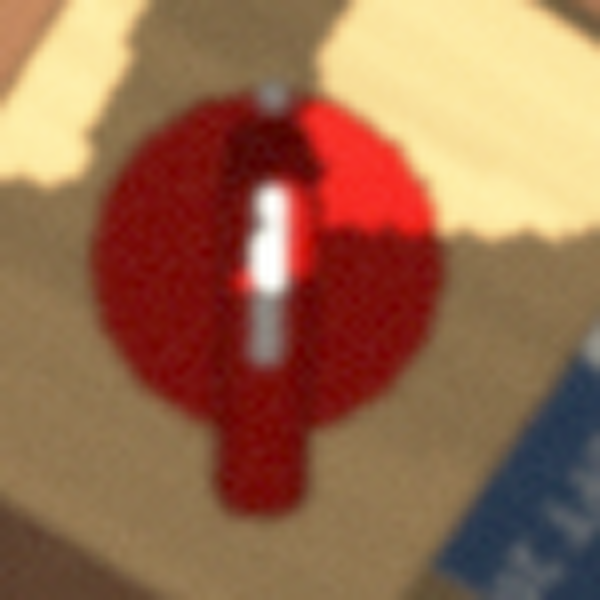

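The flange is centred at about (283,202.7) in wrist2, the tooth at (283.7,181.3) and the bar is nearly vertical.

```bash
python3 - <<'E'
from h import *
from bench import robot, cams, telemetry
w1,w2,t=load('wrist1'),load('wrist2'),load('top0')
P,r=tri([(w1,(322.3,169.6)),(w2,(283,202.7)),(t,(223.2,216.8))]);print(P,r)
f=onz(w2,(283,202.7),.046);print(f,yaw(f,onz(w2,(283.7,181.3),.046)))
T=lambda x,y:(250+(x+.5)/8-.5,170+(y+.5)/8-.5)
cc=lambda x,y:(297+(x+.5)/8-.5,145+(y+.5)/8-.5)
a,b=onz(w2,T(266,365),.082),onz(w2,T(272,185),.082);print(a,b,yaw(a,b))
print('line end heights',tri([(w1,cc(145,160)),(w2,T(272,185))]),tri([(w1,cc(235,250)),(w2,T(266,365))]))
o=telemetry.get_obs();y=o['ee_rot'][2];d=f[:2]-o['tool_pos'][:2];print(o['tool_pos'],'dx,dy',d@[np.cos(y),np.sin(y)],d@[np.sin(y),-np.cos(y)])
E
```

```text
[0.50400775 0.14322013 0.04117983] [np.float64(0.0006865494333781789), np.float64(0.0002489218601840963), np.float64(0.0009315139973282412)]
[0.50272069 0.14254434 0.046     ] 3.673021913570467
[0.50367511 0.14325104 0.082     ] [0.48793379 0.13400696 0.082     ] 3.6725838956803942
line end heights (array([0.48875104, 0.13414272, 0.07955744]), [np.float64(0.00037747352525089933), np.float64(0.00037747352525081395)]) (array([0.50380074, 0.1432974 , 0.08159047]), [np.float64(2.80802818944325e-05), np.float64(2.8080281894256465e-05)])
[0.502018   0.14397369 0.18197271] dx,dy 0.00017102455454121268 -0.0015835348693835265
```

Scaled: 0.0155 m / 0.8 = 0.0194, -0.0015 m / 0.8 = -0.0019, 0.033 rad / 6.2832 = 0.0053.

Request:
send_path(
  increments=[0.06,0,-0.0019,0.0194,0.0053,0.06,0,0,0.0194,0,0.06,0,0,0.0194,0,0.06,0,0,0.0194,0,0.06,0,0,0.0194,0,0.06,0,0,0.0194,0,0.06,0,0,0.0194,0,0.06,0,0,0.0194,0,0.06,0,0,0,0,0,0,0,0,0,0,0,0,0,0,0,0,0,0,0,0,0,0,0,0,0,0,0,0,0,0,0,0,0,0,0,0,0,0,0],
)

```text
time: 4.08
tool_pos: [0.5036, 0.1418, 0.0578]
ee_rot: [-3.141, 0.001, -2.61]
wrist_force: [0.4, -0.1, -0.3]
width: 0.0169
finger_force: 0.0
```

Request:
send_path(
  increments=[0,0,0,0,0,0,0,0,0,0,0,0,0,0,0,0,0,0,0,0,0,0,0,0,0],
)

```text
time: 4.5
tool_pos: [0.5035, 0.1418, 0.0576]
ee_rot: [3.141, 0.0, -2.609]
wrist_force: [-0.5, 0.2, 1.5]
width: 0.0098
finger_force: 30.0
```

Scaled: -0.03 m / 0.8 = -0.0375, -0.0224 m / 0.8 = -0.028, 0.11 rad / 6.2832 = 0.0175.

Request:
send_path(
  increments=[0,0,0,-0.015,0,0,0,0,-0.0313,0,0,0,0,-0.0375,0,0,0,0,-0.0375,0,0,0,0,-0.0375,0,0,0,0,-0.0375,0,0,0,0,-0.0375,0,0,0.0175,-0.028,0,0,0,0.0175,-0.028,0,0,0,0.0175,-0.028,0,0,0,0.0175,-0.028,0,0,0,0.0175,-0.028,0,0,0,0,0,0,0.0175,0,0,0,0,0.0175,0,0,0,0,0.0175,0,0,0,0,0.0175,0,0,0,0,0.0175,0,0,0,0,0.0175,0,0,0,0,0,0,0,0,0,0],
)

```text
time: 6.17
tool_pos: [0.5, 0.0096, 0.245]
ee_rot: [-3.142, 0.001, 3.016]
wrist_force: [0.1, 0.8, -0.7]
width: 0.0097
finger_force: 30.0
```

```bash
python3 - <<'E'
from bench import robot, cams, telemetry
from h import *
s=cams.snapshot('wrist'); cv2.imwrite('pics/wrist3.png',s['color']); np.savez('pics/wrist3.npz',**s)
o=telemetry.get_obs();print(o['tool_pos'],o['ee_rot'],o['width'],o['finger_force'],proj(s,[.492,-.0605,.148]))
E
```

```text
[0.49994692 0.00964288 0.24486332] [-3.14157933e+00  3.88781045e-04  3.01637600e+00] 0.009641729767686246 29.999969601631165 [196.59839737 214.1716236 ]
```

View pics/wrist3.png

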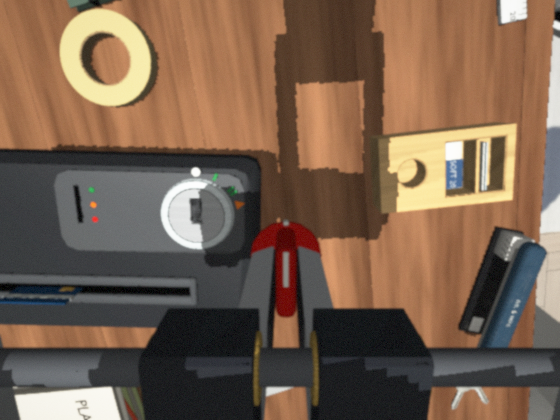

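The key is firmly held with its tooth at (286,222) and pointer along tool +x. The switch is at (197,212) with its dot at (196,172). I'll measure numerically from enlarged regions.

```bash
python3 - <<'E'
from h import *
c=load('wrist3')['color']
a=cv2.resize(c[160:260,150:250],(500,500),interpolation=cv2.INTER_CUBIC)
b=cv2.resize(c[212:322,240:334],None,fx=3.19,fy=4.545,interpolation=cv2.INTER_CUBIC)
print(b.shape);cv2.imwrite('pics/crop3.png',np.hstack([a,b]))
E
```

```text
(500, 300, 3)
```

View pics/crop3.png

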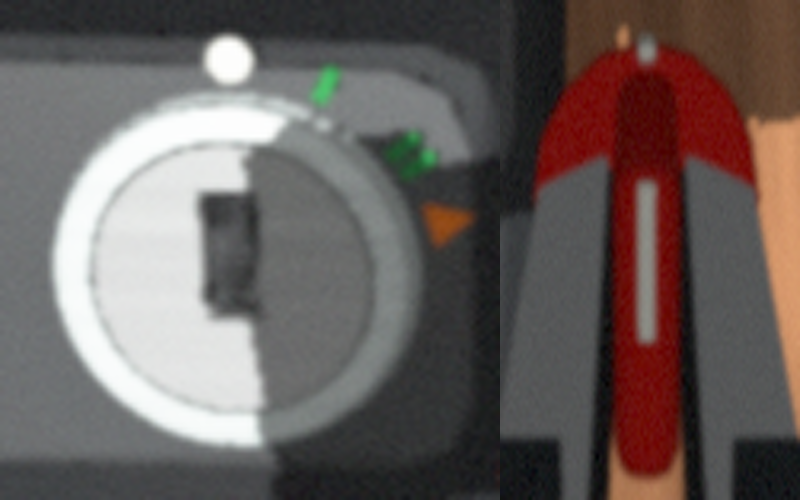

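```bash
python3 - <<'E'
from h import *
from bench import robot, cams, telemetry
w,w1,t,sd=load('wrist3'),load('wrist1'),load('top0'),load('side0')
A=lambda x,y:(150+(x+.5)/5-.5,160+(y+.5)/5-.5)
B=lambda x,y:(240+(x-500+.5)/3.19-.5,212+(y+.5)/4.545-.5)
o=telemetry.get_obs();tp=o['tool_pos'];yw=o['ee_rot'][2];ex=np.array([np.cos(yw),np.sin(yw)]);ey=np.array([np.sin(yw),-np.cos(yw)])
fc=A(233,277);S=onz(w,fc,.148);print('face',S,tri([(w,fc),(w1,(120.7,226.2))]),tri([(w,fc),(w1,(120.7,226.2)),(t,(291,234)),(sd,(297,188))]))
L=[onz(w,A(*p),.148) for p in((203,200),(210,312),(255,197),(262,312))];print('keyway L/R',yaw(L[1],L[0]),yaw(L[3],L[2]));m1=(L[0]+L[2])/2;
kc=[onz(w,A(*p),.148) for p in((228,195),(236,318))];print('ends',kc,np.linalg.norm(kc[0]-kc[1]),'centre along',kc[0]+(kc[1]-kc[0])*.696)
print('dot',yaw(S,onz(w,A(228,60),.142)))
g=cv2.cvtColor(w['color'],cv2.COLOR_BGR2GRAY).astype(float)
def edge(cols,r0,r1,z,sg):
    P=[]
    for x in cols:
        d=np.diff(cv2.GaussianBlur(g,(3,3),0)[r0:r1,x])*sg;P.append(onz(w,(x,r0+d.argmax()+.5),z)[:2])
    P=np.array(P);k=np.polyfit(P[:,1],P[:,0],1);res=P[:,0]-np.polyval(k,P[:,1]);ok=abs(res)<.002;k=np.polyfit(P[ok,1],P[ok,0],1)
    return -np.arctan(k[0])+np.pi,ok.mean(),np.std(res[ok])
print('front edge',edge(range(15,240,5),140,165,.142,-1)); print('panel front',edge(range(80,180,4),162,182,.142,1)); print('back edge',edge(range(10,140,5),315,345,.142,1)); print('slot',edge(range(10,185,5),270,290,.142,1))
zf=tp[2]-.0158+.004
for n,p,z in(('tooth',B(646,45),zf),('flL',B(535,200),zf),('flR',B(755,200),zf),('l0',B(647,180),zf+.036),('l1',B(646,343),zf+.036),('end',B(646,477),zf+.036)):
    q=onz(w,p,z)[:2]-tp[:2];print(n,(q@ex).round(4),(q@ey).round(4))
E
```

```text
face [ 0.49262953 -0.06094031  0.148     ] (array([ 0.49184696, -0.06014471,  0.1506384 ]), [np.float64(0.00010590167989338617), np.float64(0.00010590167989354587)]) (array([ 0.49240088, -0.06015016,  0.14617195]), [np.float64(0.001397768900186712), np.float64(0.002072884947084556), np.float64(0.002344262627336531), np.float64(0.0017154866269800428)])
keyway L/R 3.007445283211694 3.013532059270334
ends [array([ 0.47945482, -0.0591923 ,  0.148     ]), array([ 0.49935148, -0.06175215,  0.148     ])] 0.020060664755088324 centre along [ 0.4933029  -0.06097395  0.148     ]
dot 3.01678024852471
front edge (np.float64(3.0077914357814324), np.float64(0.8888888888888888), np.float64(0.0009692588489585194))
panel front (np.float64(2.992636959520017), np.float64(0.92), np.float64(0.00034523841466011136))
back edge (np.float64(2.995768925242465), np.float64(1.0), np.float64(0.0002855491994007531))
slot (np.float64(2.9916291250258813), np.float64(0.9428571428571428), np.float64(0.0005648473461920988))
tooth 0.0195 -0.0005
flL -0.0007 -0.0201
flR -0.0006 0.0188
l0 0.0164 -0.0002
l1 -0.0016 -0.0004
end -0.0173 -0.0004
```

Scaled: -0.0234 m / 0.8 = -0.0293, 0.012 m / 0.8 = 0.015, 0.016 rad / 6.2832 = 0.0025.

Request:
send_path(
  increments=[0,-0.0005,-0.0293,0,0.0025,0,-0.0005,-0.0293,0,0,0,-0.0004,-0.0293,0,0,0,0,0,0.015,0,0,0,0,0.015,0,0,0,0,0.015,0,0,0,0,0.015,0,0,0,0,0,0,0,0,0,0,0,0,0,0,0,0],
)

```text
time: 7.05
tool_pos: [0.4915, -0.0594, 0.1965]
ee_rot: [3.141, 0.0, 2.999]
wrist_force: [-0.4, -0.2, -0.5]
width: 0.0096
finger_force: 30.0
```

```bash
python3 - <<'E'
from bench import robot, cams, telemetry
from h import *
w=cams.snapshot('wrist');np.savez('pics/wrist4.npz',**w);s=cams.snapshot('side');np.savez('pics/side4.npz',**s)
o=telemetry.get_obs();print(o['tool_pos'],o['ee_rot'])
a=cv2.resize(w['color'][150:270,190:370],(600,400),interpolation=cv2.INTER_CUBIC)
b=cv2.resize(s['color'][160:208,275:323],(200,200),interpolation=cv2.INTER_CUBIC);b=cv2.copyMakeBorder(b,0,200,0,0,0)
cv2.imwrite('pics/crop4.png',np.hstack([a,b]))
E
```

```text
[ 0.49189255 -0.05970136  0.1973027 ] [-3.14158397e+00  1.58114426e-03  2.99857994e+00]
```

View pics/crop4.png

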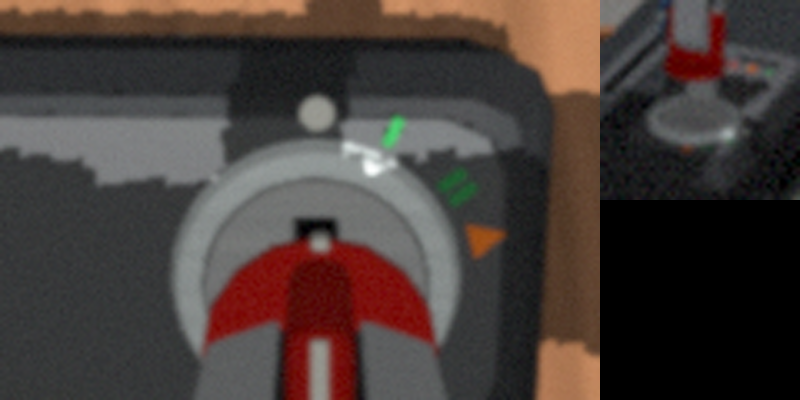

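The tooth at crop (319,241) lines up with the front of the keyway (317,225) and the dot (317,113), so I'll insert.

Scaled: 0.004 m / 0.8 = 0.005, -0.0005 m / 0.8 = -0.0006.

Request:
send_path(
  increments=[0,0,-0.0006,0.005,0,0,0,0,0.005,0,0,0,0,0.005,0,0,0,0,0.005,0,0,0,0,0.005,0,0,0,0,0,0],
)

```text
time: 7.65
tool_pos: [0.4914, -0.0605, 0.1754]
ee_rot: [3.141, -0.0, 2.998]
wrist_force: [1.1, -0.5, -0.9]
width: 0.0097
finger_force: 30.0
```

In the keyway by 12 mm with no resistance, so I'll push home.

Scaled: 0.004 m / 0.8 = 0.005, 0.003 m / 0.8 = 0.0038.

Request:
send_path(
  increments=[0,0,0,0.005,0,0,0,0,0.005,0,0,0,0,0.0038,0,0,0,0,0.0025,0,0,0,0,0.0013,0,0,0,0,0,0],
)

```text
time: 8.15
tool_pos: [0.4915, -0.0605, 0.1635]
ee_rot: [-3.142, 0.001, 2.998]
wrist_force: [-0.9, 1.1, 3.2]
width: 0.0098
finger_force: 30.0
```

Scaled: 0.001 m / 0.8 = 0.0013.

Request:
send_path(
  increments=[0,0,0,0.0013,0,0,0,0,0.0013,0,0,0,0,0,0],
)

```text
time: 8.4
tool_pos: [0.4915, -0.0605, 0.1635]
ee_rot: [-3.141, 0.002, 2.998]
wrist_force: [-4.0, 0.4, 11.2]
width: 0.0096
finger_force: 30.0
```

Seated: the push rises to 11 N with no further travel. Turning clockwise.

Scaled: 0.1 rad / 6.2832 = 0.0159.

Request:
send_path(
  increments=[0,0,0,0,0.0159,0,0,0,0,0.0159,0,0,0,0,0.0159,0,0,0,0,0.0159,0,0,0,0,0.0159,0,0,0,0,0.0159,0,0,0,0,0.0159,0,0,0,0,0.0159,0,0,0,0,0.0159,0,0,0,0,0.0159,0,0,0,0,0.0159,0,0,0,0,0.0159,0,0,0,0,0.0159,0,0,0,0,0.0159,0,0,0,0,0],
)

```text
time: 9.65
tool_pos: [0.4926, -0.0596, 0.1635]
ee_rot: [3.137, -0.001, 1.595]
wrist_force: [-0.7, 2.8, 10.0]
width: 0.01
finger_force: 30.0
```

```bash
python3 - <<'E'
from bench import robot, cams, telemetry
o=telemetry.get_obs();print(o['wrist_torque'],o['joint_positions'][5])
E
```

```text
[0.44185698 0.22173859 0.08941053] -0.2610124066185557
```

Scaled: 0.05 rad / 6.2832 = 0.008.

Request:
send_path(
  increments=[0,0,0,0,0.008,0,0,0,0,0.008,0,0,0,0,0.0032,0,0,0,0,0,0,0,0,0,0,0,0,0,0,0,0,0,0,0,0,0,0,0,0,0,0,0,0,0,0,0,0,0,0,0,0,0,0,0,0,0,0,0,0,0],
)

```text
time: 10.65
tool_pos: [0.4927, -0.0596, 0.1635]
ee_rot: [3.137, -0.002, 1.48]
wrist_force: [0.1, 3.3, 9.8]
width: 0.0099
finger_force: 30.2
```

```bash
python3 - <<'E'
from bench import robot, cams, telemetry
from h import *
o=telemetry.get_obs();print(o['wrist_torque'],o['joint_positions'][5])
s=cams.snapshot('side');np.savez('pics/side5.npz',**s)
a=load('side4')['color']
print(cv2.absdiff(a,s['color'])[140:230,240:350].max(2).mean())
def bl(c):
    h=cv2.cvtColor(c[140:235,240:350],cv2.COLOR_BGR2HSV);return blobs(((abs(h[...,0].astype(int)-108)<12)&(h[...,1]>110)&(h[...,2]>40)).astype(np.uint8),6)
print(bl(a),bl(s['color']))
E
```

```text
[0.46975136 0.29332682 0.3740038 ] -0.14516373313634742
12.716969696969697
[] []
```

The torque is 0.37 N m, so the switch is at the reverse stop. Holding while the card comes out.

Request:
send_path(
  increments=[0,0,0,0,0,0,0,0,0,0,0,0,0,0,0,0,0,0,0,0,0,0,0,0,0,0,0,0,0,0,0,0,0,0,0,0,0,0,0,0,0,0,0,0,0,0,0,0,0,0,0,0,0,0,0,0,0,0,0,0,0,0,0,0,0,0,0,0,0,0,0,0,0,0,0,0,0,0,0,0,0,0,0,0,0,0,0,0,0,0,0,0,0,0,0,0,0,0,0,0],
)

```text
time: 12.37
tool_pos: [0.4927, -0.0596, 0.1635]
ee_rot: [3.137, -0.002, 1.48]
wrist_force: [-0.4, 3.4, 9.6]
width: 0.0099
finger_force: 30.2
```

Request:
send_path(
  increments=[0,0,0,0,0,0,0,0,0,0,0,0,0,0,0,0,0,0,0,0,0,0,0,0,0,0,0,0,0,0,0,0,0,0,0,0,0,0,0,0,0,0,0,0,0,0,0,0,0,0,0,0,0,0,0,0,0,0,0,0,0,0,0,0,0,0,0,0,0,0,0,0,0,0,0,0,0,0,0,0,0,0,0,0,0,0,0,0,0,0,0,0,0,0,0,0,0,0,0,0],
)

```text
time: 14.03
tool_pos: [0.4927, -0.0596, 0.1635]
ee_rot: [3.137, -0.002, 1.48]
wrist_force: [-1.1, 1.8, 10.0]
width: 0.0098
finger_force: 30.2
```

```bash
python3 - <<'E'
from bench import robot, cams, telemetry
from h import *
print(telemetry.get_obs()['wrist_torque'])
R=lambda c:cv2.resize(c,(400,300),interpolation=cv2.INTER_CUBIC)
S=cams.snapshot('side')['color'];T=cams.snapshot('top')['color'];W=cams.snapshot('wrist')['color']
f=lambda c:R(c[135:240,230:370])
g=lambda c:R(c[170:305,250:430])
cv2.imwrite('pics/final.png',np.vstack([np.hstack([f(load('side4')['color']),f(S)]),np.hstack([g(T),R(W)])]))
E
```

```text
[0.46514431 0.16872468 0.41893279]
```

View pics/final.png

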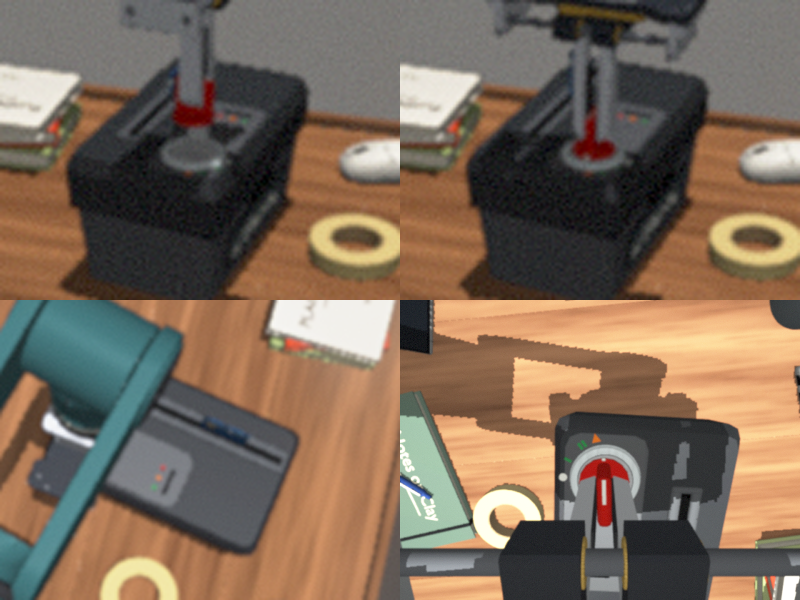

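The key is flush in the switch, its pointer facing the orange triangle. In the top view the card stands in the slot; I'll check its rise numerically.

```bash
python3 - <<'E'
from bench import robot, cams, telemetry
from h import *
t0=load('top0');T=cams.snapshot('top');print(telemetry.get_obs()['time'])
# card base midpoint from switch: shredder axes yaw 3.00-pi, offset (+.068,-.127)
y=3.0-np.pi;ex=np.array([np.cos(y),np.sin(y)]);ey=np.array([-np.sin(y),np.cos(y)])
b=np.array([.492,-.0605])+.068*ex-.127*ey
for h in(0,.026,.05): print(h,proj(t0,np.r_[b,.142+h]).round(1),[proj(t0,np.r_[b+k*.027*ey,.142+h]).round(1).tolist() for k in(-1,1)])
for s in(t0,T):
    h=cv2.cvtColor(s['color'],cv2.COLOR_BGR2HSV).astype(int);m=(abs(h[...,0]-108)<14)&(h[...,1]>90)&(h[...,2]>35);m[:205]=0;m[260:]=0;m[:,:305]=0;m[:,395:]=0
    print(blobs(m.astype(np.uint8),4))
E
```

```text
14.2333
0 [349.2 230.6] [[359.2, 234.9], [339.3, 226.3]]
0.026 [350.6 228.5] [[360.8, 232.9], [340.4, 224.0]]
0.05 [351.9 226.4] [[362.3, 231.0], [341.5, 221.9]]
[([348, 228, 5, 4, 11], [349.9, 229.4]), ([356, 232, 5, 3, 10], [358.2, 233.1])]
[([344, 223, 17, 12, 71], [352.7, 229.2]), ([341, 225, 2, 3, 5], [341.4, 226.2])]
```

```bash
python3 -c "
from bench import robot, cams, telemetry
print(robot.close_job())"
```

```text
the job is handed in; nothing more can be done
None
```

I put the key fully home in the switch and turned it clockwise to the reverse stop; the gripper still holds it there. The top camera shows the card clearly raised after about 4 s in reverse, though I did not measure its exact height; the job was handed in at about 14 s.

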